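# Close the pantry canister, seal side down

## Task

Close the open ceramic canister with the lid that lies right way up on the counter: set it, without dropping it, seal down and knob up, fully home and level in the canister's mouth, and let go. Its twin, lying upside down with the seal facing up to dry, stays lying where it is, and the canister stays standing where it is.

Things in the scene. Friction and masses are not known exactly. Their poses are not given: they have to be found in the camera images.
- lid: the lid to use, round, 52 mm high in all, 85 g, standing right way up on its seal on the counter. From below: a solid grey silicone plug (the seal) 18 mm high, 56 mm across, tapered to 44 mm at its foot; a beech flange 88 mm across and 8 mm thick (18 to 26 mm above the foot); a round beech knob 30 mm across and 26 mm high (26 to 52 mm above the foot), to be gripped from above. Origin: centre of the plug's underside; z points up through the knob.
- drying_lid: an identical lid lying upside down: it rests on its 30 mm knob, flange 26 to 34 mm above the counter, grey seal plug on top, facing up, top at 52 mm. Leave it alone. Origin: centre of its underside (the knob's end face, on the counter); its z points up.
- canister: open white ceramic canister, 115 mm high, 112 mm across the body, with a neck 82 mm across outside; its round mouth is 66 mm across inside, the rim is level. Loose, about 0.9 kg. Origin: centre of its underside, on the counter; z up. With the lid fully home the flange lies on the rim, so the lid's origin is 97 mm above the canister's; the plug then has about 5 mm of play all round.
- canister_mouth (a point): centre of the canister's mouth, at the height of the rim, 115 mm above the counter
Things that resemble listed ones, but are neither listed nor needed, are in the scene too. Several things have the shape of the canister; the one meant has the colours described above.

How it is judged:
By the outcome, as a careful person would: the job done as asked, in the order asked, and still so for the second after the job is handed in, with the robot touching nothing.
It also fails if it takes over 38 s, if anything falls off the work surface, if the arm or the gripper's body presses on something with over 40 N, if the wrist force passes 120 N, or if a joint passes its speed limit or range.

## Robot

A 6-joint arm with a two-finger parallel gripper is mounted at the origin on the work surface. World frame = base frame: x ahead of the robot, y to its left, z up, the work surface at z = 0. Lengths are in m, angles in rad, forces in N, time in s.
With the tool pointing down it reaches from about 0.35 to 0.775 m from the base axis. Payload 5.5 kg.
Tool frame: the origin (TCP) lies on the centre line of the jaws, within the pads' length; the fingertips stand 22 mm ahead of it and the grasp point (between the pads) lies 3 mm ahead of it; z points along the fingers, y is the line along which they close (so a half turn about z gives the same grasp; the last joint's range is limited). The gripper opens to 85 mm and grips with 20 to 120 N. Pads are 22 mm wide; open, the fingers measure 114 mm over their backs; the gripper's body (76 mm by 85 mm) begins 54 mm behind the grasp point. The pads swing forward as they close: fully open they stand 13 mm farther back than shut.
Start: joints at [-1.4, 0.313, 0.046, 1.304, 0, 1.431], TCP at [0.176, -0.547, 0.253] pointing down, gripper open.
Joint ranges: [-2.76, 2.76], [-0.86, 1.69], [-1.03, 1.26], [-2.2, 2.34], [-1.47, 1.5], [-3.14, 3.14]. Speed limits (rad/s): [2.57, 2.57, 3.14, 3.14, 3.14, 3.14].

## Interface

Orientations are given as a rotation vector (axis times angle).
In Python, from cell import readout, imaging, ctrl, masks_of gives the robot as it stands.
- The arm moves only by the tool drive_tool, never from a script. Its argument "plan" is a list of rows, each an object with "fingers": the finger opening in mm, from 0 to 85.4; "slide": the shift along the tool's x, y, z in mm, a list of three; "turn": the turn, a rotation vector about the tool's x, y, z in rad, a list of three. In form: [{"fingers": fingers, "slide": [tx, ty, tz], "turn": [wx, wy, wz]}, ...]. A call has 1 to 5 rows; each row shifts and turns the commanded pose from where the row before left it, along the tool's axes as they then stand; what a row does not reach is not made up. A row lasts 1/8 s, in which the tool goes at most 62.5 mm and 10.7 degrees, less where a joint would pass 70% of its speed; a pose out of reach is approached as far as the arm can. A call is refused whole if a number of a shift passes 62.5 or a number of a turn 0.188, either way. A call with a gripper value outside its range is refused whole. The fingers move at their own pace and stop on an object; the grip force is fixed at half the most. Time passes only in rows, so rows that do not move let the fingers close. It gives the time, the measured TCP pose, the force, the opening and the grip force at its end, in the units of the state.
- readout.sense(): the state, without advancing time (a new reading comes with each control period).
- imaging.grab_frame(name): name is "side" or "top" or "wrist"; returns a dict with "img" (420x560x3 uint8, red, green, blue), "range_z" (420x560 float32, m along the optical axis (not along the pixel's ray), 0 where there is no reading), "intrinsics" (3x3 intrinsics, pixels), "R" (3x3) and "t" (3): a world point X has camera coordinates R X + t; the wrist camera has in their place "mount" (4x4, takes a point from camera to tool coordinates, whose origin is the TCP and whose axes are the flange's). Camera axes: x right, y down, z forward; pixel columns grow to the right and rows downward; lengths in m; the calibration is good to about 2 mm. A picture is of the moment at which its call begins: read the wrist's pose just before it.
- ctrl.hand_in(): hands the job in; it is judged then, once.
Trained networks look in the newest picture that a camera, given by its name, has taken for a name from the list of things; names that differ only in an ending like _2 or _b are one class to them, and where a whole thing is asked for, a point or a joint stands for the part that bears it (a point fixed in the world has none). Each returns a list of dicts, best first, with "p" (0 to 1); they miss things now and then, are a little off and sometimes report something else, mostly with a low value. They report only what shows in the picture. A call takes as long as a camera call. They do not tell look-alikes from the thing itself.
- masks_of(camera, thing): "mask" (420x560 bool, what is visible of it) and "position" ([column, row] in pixels, amid what is visible of it).
The state is a dict: "clock": time; "joint_pos": joint angles; "joint_vel": joint speeds; "joint_efforts": joint torques, N m; "ee_pos": TCP position; "tool_rot": TCP orientation; "contact_force": force on the tool from outside, world axes, zero at the start; "torque": the same for the moment, N m; "gripper_width": finger opening in m; "grasp_force": force on a finger pad.
Only numpy, scipy, OpenCV 4.12 (cv2) and the standard library are available. Lean on these libraries where they do the work, as an engineer would, in place of code of your own. Each camera call takes 0.05 s, during which the arm holds its last target. There are 200 camera calls.

## Working session

There is one attempt and no reset: what is moved stays moved. The work goes in short steps, Python scripts to look and compute and a tool call to move; the robot and the scene stay as the last step left them, time stands still between calls to the robot, and variables do not carry over. Pictures are saved under pics/ and viewed, at most 10 in all, crops included, and the job is handed in when it is done.

Besides the shell and the picture viewer there is one more tool, called by a JSON object that holds its "fn" and its "kwargs". drive_tool: Moves the arm, as the interface text tells. Its arguments: {"type":"object","properties":{"plan":{"type":"array","items":{"type":"object","properties":{"fingers":{"type":"number"},"slide":{"type":"array","items":{"type":"number"}},"turn":{"type":"array","items":{"type":"number"}}}}}},"required":["plan"]}

```bash
mkdir -p pics
cat > h.py <<'E'
import numpy as np, cv2
from cell import readout, imaging, ctrl, masks_of
from scipy.spatial.transform import Rotation as Ro
def cloud(f,T=None):
    K=f["intrinsics"];z=f["range_z"].astype(float);v,u=np.indices(z.shape)
    P=np.stack([(u-K[0,2])/K[0,0]*z,(v-K[1,2])/K[1,1]*z,z],-1)
    if T is None: return (P-f["t"])@f["R"]
    M=T@f["mount"]; return P@M[:3,:3].T+M[:3,3]
def toolT(s):
    T=np.eye(4);T[:3,:3]=Ro.from_rotvec(s["tool_rot"]).as_matrix();T[:3,3]=s["ee_pos"];return T
def save(f,n): cv2.imwrite("pics/"+n+".png",f["img"][...,::-1])
E
python3 - <<'E'
from h import *
s=readout.sense();print(s["clock"],s["ee_pos"],s["tool_rot"])
ims=[]
for c in ["top","side"]:
    f=imaging.grab_frame(c);ims.append(f["img"]);C=cloud(f)
    print(c,"cam at",(-f["R"].T@f["t"]).round(3))
    for n in ["lid","drying_lid","canister"]:
        for d in masks_of(c,n):
            P=C[d["mask"]&(f["range_z"]>0)]
            if len(P)<5: continue
            zt=np.percentile(P[:,2],98);Q=P[P[:,2]>zt-.006]
            print(n,round(d["p"],2),np.round(d["position"]),len(P),"med",np.median(P,0).round(3),"ztop",zt.round(4),"topctr",((Q.min(0)+Q.max(0))/2).round(4),"ext",np.ptp(Q,0).round(3),"rgb",f["img"][d["mask"]].mean(0).round())
im=np.vstack(ims);cv2.imwrite("pics/a.png",cv2.resize(np.hstack(ims),(800,300),interpolation=cv2.INTER_AREA)[...,::-1])
cv2.imwrite("pics/top.png",ims[0][...,::-1]);cv2.imwrite("pics/side.png",ims[1][...,::-1])
E
```

```text
0.0 [ 0.17573905 -0.54699626  0.25238245] [-3.10192404e+00 -4.85872290e-01  7.69512953e-05]
top cam at [0.389 0.089 1.171]
lid 0.81 [306. 176.] 661 med [0.561 0.03  0.028] ztop 0.0559 topctr [0.563  0.0297 0.054 ] ext [0.027 0.026 0.008] rgb [136. 100.  56.]
drying_lid 0.62 [403. 184.] 716 med [ 0.542 -0.26   0.039] ztop 0.0566 topctr [ 0.5434 -0.2639  0.0544] ext [0.052 0.049 0.007] rgb [103.  83.  58.]
canister 0.94 [147. 191.] 1489 med [0.513 0.468 0.089] ztop 0.1192 topctr [0.5137 0.473  0.1176] ext [0.08  0.082 0.009] rgb [108.  48.   4.]
canister 0.85 [196. 145.] 1429 med [0.652 0.343 0.089] ztop 0.1195 topctr [0.6517 0.343  0.1175] ext [0.079 0.081 0.008] rgb [11. 36. 79.]
canister 0.8 [214. 202.] 1320 med [0.485 0.289 0.091] ztop 0.1193 topctr [0.484  0.2872 0.1179] ext [0.079 0.082 0.009] rgb [111. 107.  94.]
side cam at [0.47  0.763 0.694]
lid 0.97 [241. 211.] 785 med [0.558 0.043 0.026] ztop 0.052 topctr [0.559  0.0329 0.0504] ext [0.028 0.028 0.007] rgb [157. 116.  75.]
drying_lid 0.63 [253. 139.] 503 med [ 0.541 -0.246  0.035] ztop 0.0533 topctr [ 0.5422 -0.2582  0.0511] ext [0.048 0.049 0.007] rgb [124. 101.  78.]
canister 0.98 [254. 387.] 4791 med [0.51  0.479 0.089] ztop 0.1155 topctr [0.5103 0.4756 0.1135] ext [0.081 0.082 0.008] rgb [155.  73.  18.]
canister 0.8 [177. 318.] 4482 med [0.645 0.375 0.079] ztop 0.115 topctr [0.6492 0.3456 0.113 ] ext [0.081 0.083 0.008] rgb [ 44.  57. 101.]
canister 0.71 [272. 292.] 3861 med [0.481 0.322 0.08 ] ztop 0.1151 topctr [0.4812 0.2893 0.113 ] ext [0.08  0.083 0.008] rgb [135. 123. 108.]
canister 0.57 [377. 310.] 4384 med [0.304 0.363 0.079] ztop 0.1151 topctr [0.3003 0.3345 0.1132] ext [0.081 0.081 0.008] rgb [148. 117.  17.]
```

View pics/top.png

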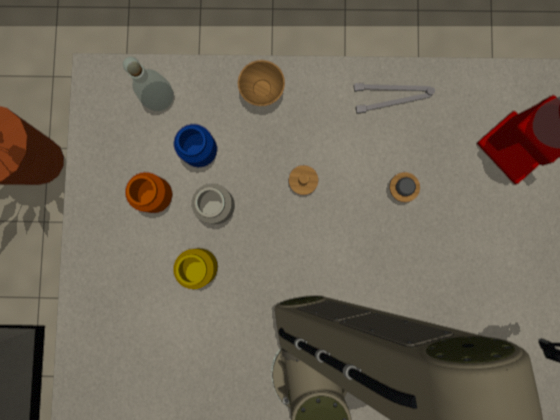

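View pics/side.png

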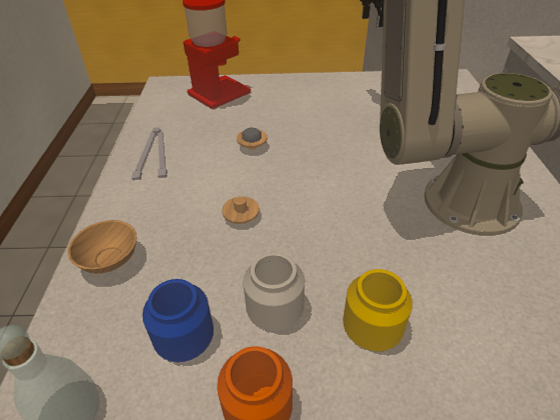

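The top view shows the right-way-up lid at (304,180), the upside-down twin at (404,187) and the white canister at (213,204). The side view shows them at (240,210), (252,138) and (274,292). The two views agree on positions and heights, so I'll swing along an arc to the lid.

{"fn": "drive_tool", "kwargs": {"plan": [{"fingers": 85, "slide": [60, -3, 0], "turn": [0, 0, -0.108]}, {"fingers": 85, "slide": [60, -3, 0], "turn": [0, 0, -0.108]}, {"fingers": 85, "slide": [60, -3, 0], "turn": [0, 0, -0.108]}, {"fingers": 85, "slide": [60, -3, 0], "turn": [0, 0, -0.108]}, {"fingers": 85, "slide": [60, -3, 0], "turn": [0, 0, -0.108]}]}}

```text
clock: 1.02
ee_pos: [0.4263, -0.3845, 0.2532]
tool_rot: [2.859, 1.301, 0.0]
contact_force: [0.6, -0.6, -0.1]
gripper_width: 0.085
grasp_force: 0.0
```

{"fn": "drive_tool", "kwargs": {"plan": [{"fingers": 85, "slide": [60, -3, 0], "turn": [0, 0, -0.108]}, {"fingers": 85, "slide": [60, -3, 0], "turn": [0, 0, -0.108]}, {"fingers": 85, "slide": [60, -3, 0], "turn": [0, 0, -0.108]}, {"fingers": 85, "slide": [60, -3, 0], "turn": [0, 0, -0.108]}, {"fingers": 85, "slide": [60, -3, 0], "turn": [0, 0, -0.108]}]}}

```text
clock: 1.65
ee_pos: [0.5557, -0.117, 0.2532]
tool_rot: [2.408, 2.017, 0.0]
contact_force: [0.6, -0.9, -1.4]
gripper_width: 0.0851
grasp_force: 0.0
```

{"fn": "drive_tool", "kwargs": {"plan": [{"fingers": 85, "slide": [50, -3, 0], "turn": [0, 0, -0.09]}, {"fingers": 85, "slide": [0, 0, 0], "turn": [0, 0, 0]}, {"fingers": 85, "slide": [0, 0, 0], "turn": [0, 0, 0]}]}}

```text
clock: 2.02
ee_pos: [0.561, -0.0691, 0.2533]
tool_rot: [2.319, 2.119, -0.0]
contact_force: [-0.1, -0.5, -0.8]
gripper_width: 0.0852
grasp_force: 0.0
```

```bash
cat > w.py <<'E'
from h import *
def circ(P,z0,z1):
    "robust centre/radius in plan of a slab's outer boundary"
    Q=P[(P[:,2]>z0)&(P[:,2]<z1)]
    (c,r)=cv2.minEnclosingCircle((Q[:,:2]*1e3).astype(np.float32)); return np.round(c,1),round(r,1),len(Q)
def look(name,lo,hi,pic=None):
    s=readout.sense();T=toolT(s);f=imaging.grab_frame("wrist");C=cloud(f,T)
    print(s["clock"],s["ee_pos"].round(4),"q",np.round(s["joint_pos"],3),"tool x",T[:3,0].round(3),"z",T[:3,2].round(4))
    for d in masks_of("wrist",name):
        P=C[cv2.erode(d["mask"].astype(np.uint8),np.ones((3,3)))>0];P=P[P[:,2]>.003]
        if len(P)<20: continue
        zt=np.percentile(P[:,2],95);print(name,round(d["p"],2),d["position"],"ztop",zt.round(4),"top",circ(P,zt-.005,zt+.01),"slab",circ(P,lo,hi))
        c=np.array(circ(P,zt-.005,zt+.01)[0])/1e3;print("  shift in tool axes mm",((T[:3,:3].T@(np.array([c[0],c[1],zt])-T[:3,3]))*1e3).round(1))
    if pic: save(f,pic)
    return f,C,T
E
python3 -c "
from w import *
look('lid',.018,.03,'w1')"
```

```text
2.025 [ 0.561  -0.0691  0.2533] q [-0.264  0.294  0.019  1.296 -0.     1.396] tool x [ 0.09   0.996 -0.001] z [ 1.e-04 -6.e-04 -1.e+00]
lid 0.55 [270.7, 71.5] ztop 0.0531 top (array([561.2,  30.5]), 14.8, 1014) slab (array([561.3,  30.5]), 42.6, 6164)
  shift in tool axes mm [ 99.3  -8.8 200.2]
```

View pics/w1.png

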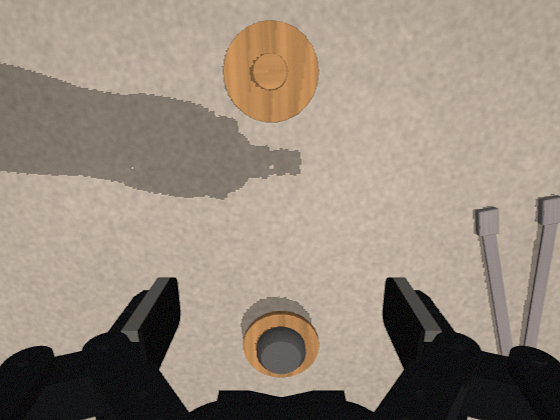

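The wrist view shows the lid at (270,71), with its flange and knob clear. The twin is at (280,348). All three views put the lid's centre at (0.561, 0.0305), with its top at about 53 mm.

{"fn": "drive_tool", "kwargs": {"plan": [{"fingers": 85, "slide": [50, -4.5, 0], "turn": [0, 0, 0]}, {"fingers": 85, "slide": [49.3, -4.3, 0], "turn": [0, 0, 0]}, {"fingers": 70, "slide": [0, 0, 60], "turn": [0, 0, 0]}, {"fingers": 70, "slide": [0, 0, 50], "turn": [0, 0, 0]}, {"fingers": 70, "slide": [0, 0, 0], "turn": [0, 0, 0]}]}}

```text
clock: 2.75
ee_pos: [0.5578, 0.0296, 0.1395]
tool_rot: [-2.317, -2.112, 0.01]
contact_force: [0.1, -0.8, 0.9]
gripper_width: 0.0702
grasp_force: 0.0
```

```bash
python3 -c "
from w import *
look('lid',.018,.03)
f=imaging.grab_frame('side');d=masks_of('side','lid');print([(x['p'],x['position']) for x in d])"
```

```text
2.75 [0.5578 0.0296 0.1395] q [-0.091  0.347 -0.192  1.041 -0.     1.573] tool x [ 0.092  0.996 -0.   ] z [-8.8e-03  6.0e-04 -1.0e+00]
lid 0.64 [286.1, 209.8] ztop 0.0532 top (array([561.3,  31. ]), 15.1, 1678) slab (array([561.1,  31.2]), 43.3, 9356)
  shift in tool axes mm [ 1.7  4.2 86.3]
[(0.83, [239.2, 210.8])]
```

{"fn": "drive_tool", "kwargs": {"plan": [{"fingers": 70, "slide": [0, 0, 0], "turn": [0, 0, 0]}]}}

```text
clock: 3.08
ee_pos: [0.5627, 0.0301, 0.1456]
tool_rot: [2.318, 2.116, 0.004]
contact_force: [0.4, -0.5, 0.6]
gripper_width: 0.07
grasp_force: 0.0
```

{"fn": "drive_tool", "kwargs": {"plan": [{"fingers": 60, "slide": [0.5, -1.7, 40], "turn": [0, 0, 0]}, {"fingers": 60, "slide": [0, 0, 35], "turn": [0, 0, 0]}, {"fingers": 60, "slide": [0, 0, 10], "turn": [0, 0, 0]}, {"fingers": 60, "slide": [0, 0, 0], "turn": [0, 0, 0]}, {"fingers": 60, "slide": [0, 0, 0], "turn": [0, 0, 0]}]}}

```text
clock: 3.7
ee_pos: [0.5608, 0.0311, 0.06]
tool_rot: [2.317, 2.118, 0.003]
contact_force: [0.4, 1.0, -0.2]
gripper_width: 0.0599
grasp_force: 0.0
```

{"fn": "drive_tool", "kwargs": {"plan": [{"fingers": 50, "slide": [0, 0, 7], "turn": [0, 0, 0]}, {"fingers": 36, "slide": [0, 0, 0], "turn": [0, 0, 0]}, {"fingers": 25, "slide": [0, 0, 0], "turn": [0, 0, 0]}, {"fingers": 10, "slide": [0, 0, 0], "turn": [0, 0, 0]}, {"fingers": 10, "slide": [0, 0, 0], "turn": [0, 0, 0]}]}}

```text
clock: 4.32
ee_pos: [0.5597, 0.0312, 0.0516]
tool_rot: [2.319, 2.119, 0.001]
contact_force: [0.9, 0.5, 3.3]
gripper_width: 0.0281
grasp_force: 59.2
```

{"fn": "drive_tool", "kwargs": {"plan": [{"fingers": 10, "slide": [0, 0, 0], "turn": [0, 0, 0]}, {"fingers": 10, "slide": [0, 0, 0], "turn": [0, 0, 0]}]}}

```text
clock: 4.58
ee_pos: [0.5597, 0.0312, 0.0516]
tool_rot: [2.319, 2.119, 0.001]
contact_force: [-0.4, -0.2, 4.7]
gripper_width: 0.0282
grasp_force: 59.4
```

{"fn": "drive_tool", "kwargs": {"plan": [{"fingers": 10, "slide": [0, 0, -10], "turn": [0, 0, 0]}, {"fingers": 10, "slide": [0, 0, -40], "turn": [0, 0, 0]}, {"fingers": 10, "slide": [0, 0, -60], "turn": [0, 0, 0]}, {"fingers": 10, "slide": [0, 0, -60], "turn": [0, 0, 0]}, {"fingers": 10, "slide": [0, 0, -20], "turn": [0, 0, 0]}]}}

```text
clock: 5.2
ee_pos: [0.5609, 0.0312, 0.2459]
tool_rot: [2.316, 2.116, 0.007]
contact_force: [0.8, 0.0, -1.7]
gripper_width: 0.0281
grasp_force: 59.5
```

{"fn": "drive_tool", "kwargs": {"plan": [{"fingers": 10, "slide": [0, 0, 0], "turn": [0, 0, 0]}, {"fingers": 10, "slide": [0, 0, 0], "turn": [0, 0, 0]}]}}

```text
clock: 5.45
ee_pos: [0.5586, 0.0313, 0.2397]
tool_rot: [-2.318, -2.118, 0.003]
contact_force: [-1.1, -0.3, -1.6]
gripper_width: 0.0282
grasp_force: 59.5
```

```bash
cat > lv.py <<'E'
from w import *
f,C,T=look('canister',.105,.125,'w2')
# flange plane of held lid in wrist & side views
def plane(P,n):
    c=np.median(P,0);
    for _ in range(6):
        A=np.c_[P[:,:2],np.ones(len(P))];k=np.linalg.lstsq(A,P[:,2],rcond=None)[0];r=P[:,2]-A@k;P=P[abs(r)<.003] if (abs(r)<.003).sum()>30 else P
    print(n,"n",len(P),"slope",k[:2].round(4),"z at centre",(np.median(P[:,:2],0)@k[:2]+k[2]).round(4),"circle",circ(P,-1,1))
s=readout.sense();tp=s["ee_pos"]
for cam in ["wrist","side","top"]:
    if cam!="wrist": f=imaging.grab_frame(cam);C=cloud(f)
    if cam=="side": save(f,"s2")
    for d in masks_of(cam,"lid"):
        P=C[cv2.erode(d["mask"].astype(np.uint8),np.ones((3,3)))>0]
        P=P[np.isfinite(P).all(1)]
        print(cam,d["p"],d["position"],len(P),np.median(P,0).round(3))
        P=P[(np.hypot(*(P-tp)[:,:2].T)<.06)&(P[:,2]-tp[2]<-.018)&(P[:,2]-tp[2]>-.034)]
        if len(P)>40: plane(P,cam)
E
python3 lv.py
```

```text
5.45 [0.5586 0.0313 0.2397] q [-0.087  0.289 -0.02   1.264 -0.     1.573] tool x [ 0.09   0.996 -0.   ] z [-2.6e-03  2.0e-04 -1.0e+00]
wrist 0.56 [282.9, 253.1] 19400 [0.56  0.045 0.215]
wrist n 14098 slope [-0.     -0.0031] z at centre 0.215 circle (array([559.7,  31.6]), 43.8, 14098)
side 0.68 [231.3, 143.9] 606 [0.558 0.046 0.213]
side n 436 slope [-0.0001 -0.01  ] z at centre 0.2131 circle (array([557.8,  37.5]), 41.1, 436)
```

View pics/s2.png

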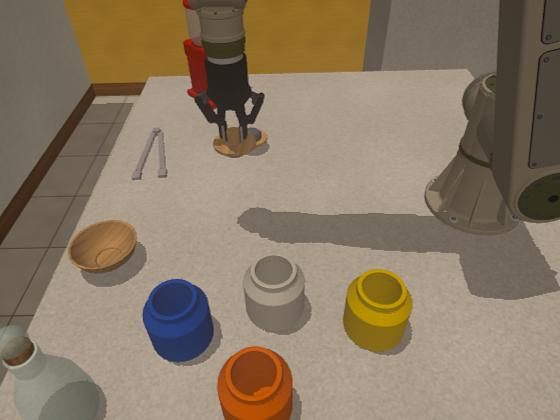

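View pics/w2.png

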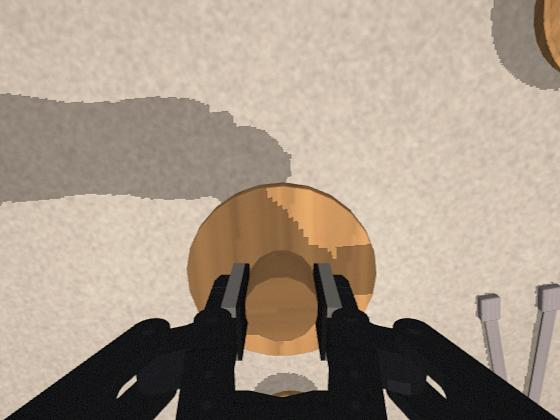

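The lid hangs level in the grip: its flange is flat, with a slope under 0.01, and its centre is within about 1 mm of the TCP. The side view shows it at (235,143), the wrist view at (282,268). The white canister is undisturbed at (274,292). Next I'll move part of the way and measure the mouth with the wrist camera.

{"fn": "drive_tool", "kwargs": {"plan": [{"fingers": 10, "slide": [25, -20, -15], "turn": [0, 0, 0]}, {"fingers": 10, "slide": [45, -30, -15], "turn": [0, 0, 0]}, {"fingers": 10, "slide": [40, -30, -10], "turn": [0, 0, 0]}, {"fingers": 10, "slide": [25, -20, 0], "turn": [0, 0, 0]}, {"fingers": 10, "slide": [0, 0, 0], "turn": [0, 0, 0]}]}}

```text
clock: 6.42
ee_pos: [0.4707, 0.1763, 0.2815]
tool_rot: [-2.315, -2.123, -0.0]
contact_force: [1.1, -0.7, -0.5]
gripper_width: 0.0279
grasp_force: 59.5
```

{"fn": "drive_tool", "kwargs": {"plan": [{"fingers": 10, "slide": [0, 0, 0], "turn": [0, 0, 0]}, {"fingers": 10, "slide": [0, 0, 0], "turn": [0, 0, 0]}]}}

```text
clock: 6.68
ee_pos: [0.4725, 0.174, 0.281]
tool_rot: [2.32, 2.118, -0.001]
contact_force: [-1.3, -1.5, -0.8]
gripper_width: 0.028
grasp_force: 59.5
```

```bash
python3 lv.py
```

```text
6.675 [0.4725 0.174  0.281 ] q [ 0.193  0.167 -0.076  1.328 -0.     1.855] tool x [ 0.091  0.996 -0.   ] z [-2.e-04 -3.e-04 -1.e+00]
canister 0.87 [74.3, 40.7] ztop 0.1158 top (array([308.5, 316.3]), 36.7, 1567) slab (array([308.5, 317. ]), 37.0, 1949)
  shift in tool axes mm [ 126.8 -176.3  165.1]
canister 0.69 [455.7, 15.3] ztop 0.101 top (array([646.3, 307.1]), 27.8, 703) slab (array([647.5, 305.3]), 10.3, 48)
  shift in tool axes mm [148.5 161.  179.9]
canister 0.64 [279.8, 54.8] ztop 0.1162 top (array([482.7, 288.2]), 41.0, 2918) slab (array([482.7, 288.2]), 41.0, 3068)
  shift in tool axes mm [114.7  -0.2 164.7]
wrist 0.59 [282.5, 254.4] 19493 [0.474 0.188 0.257]
wrist n 14175 slope [ 0.0021 -0.0043] z at centre 0.2562 circle (array([473.5, 174.3]), 43.7, 14175)
side 0.65 [274.3, 170.3] 955 [0.473 0.189 0.255]
side n 682 slope [ 0.0039 -0.0178] z at centre 0.2547 circle (array([472.2, 179. ]), 41.4, 682)
top 0.41 [262.8, 194.2] 56 [0.479 0.137 0.258]
top n 52 slope [-0.0017  0.1206] z at centre 0.2577 circle (array([477.8, 139.7]), 20.1, 52)
```

View pics/w2.png

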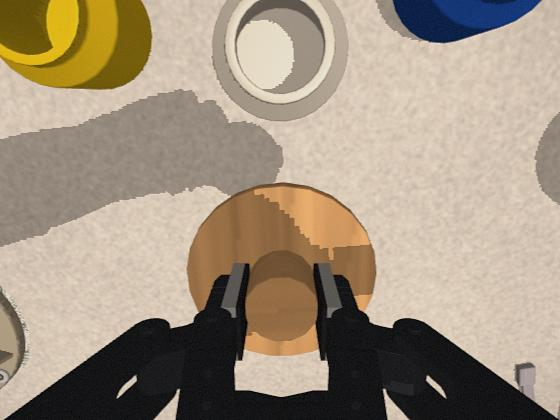

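The wrist view shows the white canister's mouth centred at (280,48). It measures (0.4827, 0.2882) with the rim at about 0.116, and all three views agree on that. The lid is still level.

{"fn": "drive_tool", "kwargs": {"plan": [{"fingers": 10, "slide": [30, -0.5, 0], "turn": [0, 0, 0]}, {"fingers": 10, "slide": [45, -0.5, 20], "turn": [0, 0, 0]}, {"fingers": 10, "slide": [39.3, -0.2, 40], "turn": [0, 0, 0]}, {"fingers": 10, "slide": [0, 0, 20], "turn": [0, 0, 0]}, {"fingers": 10, "slide": [0, 0, 0], "turn": [0, 0, 0]}]}}

```text
clock: 7.65
ee_pos: [0.4797, 0.2885, 0.1993]
tool_rot: [-2.317, -2.119, 0.007]
contact_force: [-0.3, -0.9, -0.6]
gripper_width: 0.028
grasp_force: 59.5
```

{"fn": "drive_tool", "kwargs": {"plan": [{"fingers": 10, "slide": [0, 0, 0], "turn": [0, 0, 0]}, {"fingers": 10, "slide": [0, 0, 0], "turn": [0, 0, 0]}]}}

```text
clock: 7.9
ee_pos: [0.482, 0.2885, 0.2028]
tool_rot: [2.319, 2.118, 0.004]
contact_force: [0.4, 0.2, -1.8]
gripper_width: 0.028
grasp_force: 59.5
```

```bash
python3 lv.py
```

```text
7.9 [0.482  0.2885 0.2028] q [ 0.396  0.305 -0.09   1.173 -0.     2.058] tool x [0.091 0.996 0.001] z [ 2.4e-03  9.0e-04 -1.0e+00]
canister 0.86 [278.1, 169.6] ztop 0.1162 top (array([484.3, 307.8]), 35.7, 1416) slab (array([484.3, 307.8]), 35.7, 1579)
  shift in tool axes mm [19.4  0.4 86.6]
canister 0.8 [497.6, 107.9] ztop 0.1158 top (array([646.1, 344.5]), 40.7, 3122) slab (array([646.3, 344.7]), 40.9, 3869)
  shift in tool axes mm [ 70.6 158.2  87.4]
canister 0.59 [295.3, 12.1] ztop 0.0842 top (array([507.3, 421.6]), 16.1, 209) slab (array([0., 0.]), 0.0, 0)
  shift in tool axes mm [134.7  12.9 118.8]
canister 0.57 [53.6, 166.5] ztop 0.1158 top (array([315.2, 328.9]), 38.3, 2234) slab (array([313.3, 330. ]), 39.0, 2949)
  shift in tool axes mm [  25.  -169.9   86.6]
wrist 0.64 [279.9, 254.3] 18973 [0.484 0.302 0.178]
wrist n 13782 slope [ 0.0052 -0.0026] z at centre 0.1781 circle (array([482.6, 288.6]), 43.8, 13782)
side 0.63 [270.0, 250.9] 1172 [0.481 0.303 0.176]
side n 855 slope [ 0.0039 -0.0021] z at centre 0.1759 circle (array([481.3, 289.8]), 42.9, 855)
top 0.83 [216.7, 197.9] 244 [0.477 0.265 0.178]
top n 217 slope [-0.0012 -0.0323] z at centre 0.1783 circle (array([480.9, 275.3]), 37.2, 217)
```

View pics/s2.png

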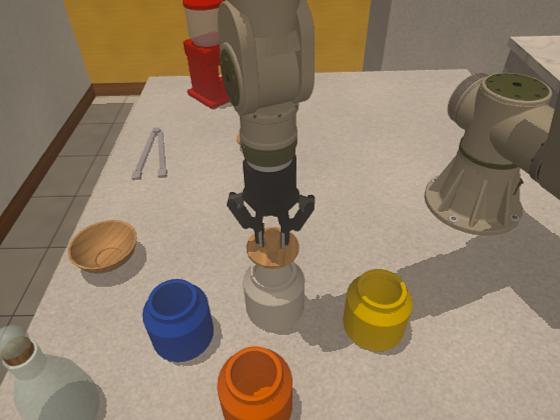

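The side view shows the lid at (272,247), straight over the white mouth. It is centred within about 0.5 mm, so I'll lower it.

{"fn": "drive_tool", "kwargs": {"plan": [{"fingers": 10, "slide": [0, 0, 15], "turn": [0, 0, 0]}, {"fingers": 10, "slide": [0, 0, 15], "turn": [0, 0, 0]}, {"fingers": 10, "slide": [0, 0, 12], "turn": [0, 0, 0]}, {"fingers": 10, "slide": [0, 0, 6], "turn": [0, 0, 0]}, {"fingers": 10, "slide": [0, 0, 0], "turn": [0, 0, 0]}]}}

```text
clock: 8.88
ee_pos: [0.4807, 0.2885, 0.1525]
tool_rot: [-2.319, -2.119, 0.002]
contact_force: [-0.4, -0.2, 0.4]
gripper_width: 0.028
grasp_force: 59.5
```

{"fn": "drive_tool", "kwargs": {"plan": [{"fingers": 10, "slide": [0, 0, 0], "turn": [0, 0, 0]}, {"fingers": 10, "slide": [0, 0, 0], "turn": [0, 0, 0]}]}}

```text
clock: 9.12
ee_pos: [0.4814, 0.2888, 0.1538]
tool_rot: [2.319, 2.119, 0.002]
contact_force: [1.2, -0.3, -1.8]
gripper_width: 0.0283
grasp_force: 59.5
```

{"fn": "drive_tool", "kwargs": {"plan": [{"fingers": 10, "slide": [0, 0, 3], "turn": [0, 0, 0]}, {"fingers": 10, "slide": [0, 0, 0], "turn": [0, 0, 0]}, {"fingers": 10, "slide": [0, 0, 1], "turn": [0, 0, 0]}, {"fingers": 10, "slide": [0, 0, 0.5], "turn": [0, 0, 0]}, {"fingers": 10, "slide": [0, 0, 0], "turn": [0, 0, 0]}]}}

```text
clock: 9.75
ee_pos: [0.481, 0.2887, 0.1487]
tool_rot: [2.319, 2.119, -0.0]
contact_force: [0.6, -0.3, -1.3]
gripper_width: 0.0276
grasp_force: 59.5
```

{"fn": "drive_tool", "kwargs": {"plan": [{"fingers": 10, "slide": [0, 0, 0.5], "turn": [0, 0, 0]}, {"fingers": 10, "slide": [0, 0, 0], "turn": [0, 0, 0]}]}}

```text
clock: 10.0
ee_pos: [0.4811, 0.2887, 0.1486]
tool_rot: [2.319, 2.119, 0.0]
contact_force: [-0.2, -0.4, 1.8]
gripper_width: 0.0283
grasp_force: 59.9
```

Contact is just starting. I'll press down a little more to confirm it.

{"fn": "drive_tool", "kwargs": {"plan": [{"fingers": 10, "slide": [0, 0, 0.5], "turn": [0, 0, 0]}, {"fingers": 10, "slide": [0, 0, 0.3], "turn": [0, 0, 0]}, {"fingers": 10, "slide": [0, 0, 0], "turn": [0, 0, 0]}]}}

```text
clock: 10.38
ee_pos: [0.4811, 0.2887, 0.1484]
tool_rot: [2.319, 2.119, 0.001]
contact_force: [-2.5, -0.6, 6.8]
gripper_width: 0.028
grasp_force: 60.4
```

{"fn": "drive_tool", "kwargs": {"plan": [{"fingers": 32, "slide": [0, 0, 0], "turn": [0, 0, 0]}, {"fingers": 45, "slide": [0, 0, 0], "turn": [0, 0, 0]}, {"fingers": 60, "slide": [0, 0, 0], "turn": [0, 0, 0]}, {"fingers": 60, "slide": [0, 0, 0], "turn": [0, 0, 0]}, {"fingers": 60, "slide": [0, 0, -5], "turn": [0, 0, 0]}]}}

```text
clock: 11.0
ee_pos: [0.4807, 0.2885, 0.1522]
tool_rot: [-2.319, -2.119, 0.002]
contact_force: [0.6, 0.3, 0.0]
gripper_width: 0.06
grasp_force: 0.0
```

{"fn": "drive_tool", "kwargs": {"plan": [{"fingers": 60, "slide": [0, 0, -20], "turn": [0, 0, 0]}, {"fingers": 60, "slide": [0, 0, -50], "turn": [0, 0, 0]}, {"fingers": 60, "slide": [-40, 0, -40], "turn": [0, 0, 0]}, {"fingers": 60, "slide": [-60, 0, 0], "turn": [0, 0, 0]}, {"fingers": 60, "slide": [0, 0, 0], "turn": [0, 0, 0]}]}}

```text
clock: 11.62
ee_pos: [0.4721, 0.1863, 0.2638]
tool_rot: [2.323, 2.113, 0.001]
contact_force: [2.5, 0.0, -0.6]
gripper_width: 0.0599
grasp_force: 0.0
```

{"fn": "drive_tool", "kwargs": {"plan": [{"fingers": 60, "slide": [0, 0, 0], "turn": [0, 0, 0]}, {"fingers": 60, "slide": [0, 0, 0], "turn": [0, 0, 0]}]}}

```text
clock: 11.88
ee_pos: [0.472, 0.1899, 0.2623]
tool_rot: [-2.318, -2.121, 0.0]
contact_force: [-0.7, -0.4, -0.0]
gripper_width: 0.0598
grasp_force: 0.0
```

```bash
sed -i 's/^s=readout.*/tp=np.array([.482,.288,.1486])/' lv.py; python3 lv.py; python3 -c "
from w import *
f=imaging.grab_frame('top');C=cloud(f)
for n in ['drying_lid']:
  for d in masks_of('top',n): print(n,d['p'],d['position'],np.median(C[d['mask']],0))"
```

```text
11.875 [0.472  0.1899 0.2623] q [ 0.225  0.182 -0.104  1.285  0.     1.884] tool x [0.089 0.996 0.   ] z [-3.e-04  1.e-04 -1.e+00]
canister 0.65 [299.5, 130.8] ztop 0.0948 top (array([482.6, 287.9]), 53.2, 1214) slab (array([0., 0.]), 0.0, 0)
  shift in tool axes mm [ 98.5   1.9 167.5]
canister 0.64 [69.0, 48.6] ztop 0.1158 top (array([311.2, 320.4]), 37.3, 1843) slab (array([311.3, 320.5]), 37.5, 2282)
  shift in tool axes mm [ 115.7 -171.7  146.5]
canister 0.61 [474.5, 24.9] ztop 0.1157 top (array([644.8, 313.9]), 25.9, 1006) slab (array([644.2, 314.6]), 26.6, 1192)
  shift in tool axes mm [138.8 161.1 146.5]
wrist 0.65 [281.4, 61.3] 13439 [0.482 0.289 0.124]
wrist n 11409 slope [-0.001  -0.0013] z at centre 0.1237 circle (array([482. , 287.9]), 43.8, 11409)
side 0.55 [274.5, 267.6] 1461 [0.48  0.299 0.123]
side n 1120 slope [ 0.0029 -0.0036] z at centre 0.1222 circle (array([480.6, 290.8]), 42.7, 1120)
drying_lid 0.81 [404.5, 182.5] [ 0.54294847 -0.2585084   0.03870963]
```

View pics/s2.png

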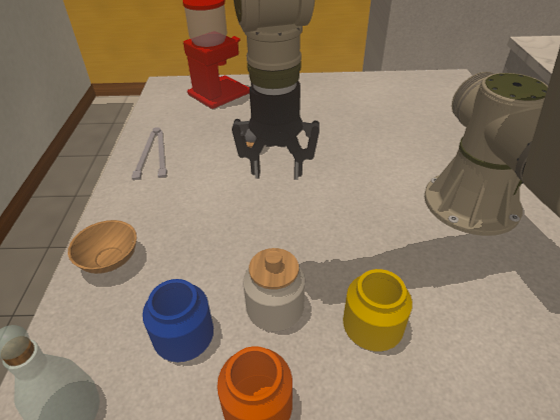

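The side view shows the lid seated level on the white canister at (274,267), knob up. Its flange top is at 0.123 as expected, its slope is about 0, and the canister and twin haven't moved.

```bash
python3 -c "
from cell import ctrl
print(ctrl.hand_in())"
```

```text
the job is handed in; nothing more can be done
None
```

The lid is fully home, level and knob up in the white canister's mouth and has been let go; the canister and the twin lid are still where they were, and the job was handed in at about 12 s of the 38 s allowed.

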